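# Feel for the free plug in the drill guide and knock it out

### The job

Three wooden plugs sit in the three bores of the raised aluminium drill guide block; the catches under two of them have seized and only one plug still gives, which cannot be seen. Take the ejector rod from its wooden stand, feel with it from above, pressing gently and never forcing a stuck plug, which one gives, and drive that one right out of the bottom into the tray beneath. Leave the other two seated, let the rod hang upright by its collar in the emptied bore, fully home, and leave the ken, the white ball and the polishing stone alone.

Things in the scene. Friction and masses are not known exactly. Their poses are not given: they have to be found in the camera images.
- guide: fixed aluminium block 90 x 210 x 70 mm (x, y, z) on steel legs at its y ends; origin on the bench under its centre, z up; underside at z 85, top at 155 mm. Tray below: 150 x 210 mm, 3 mm floor, 18 mm rim. Vertical through bores, 34 mm diameter, at y +60, 0, -60 mm. Leaves under each hold its plug: on one bore (random, looks alike) they give at about 8 to 10 N, on the others they are seized for good
- bore_a (a point): centre of the mouth of the bore on the guide's +y side, in the top face of the block
- bore_b (a point): centre of the mouth of the middle bore, in the top face of the block
- bore_c (a point): centre of the mouth of the bore on the guide's -y side, in the top face of the block
- plug_a: turned maple plug in bore a, 32 mm diameter, 60 mm long, about 50 g; origin at its centre, z along its axis. Seated, its top is 10 mm below the bore's mouth and its bottom level with the block's underside. It drops for sure once its top is over 10 mm below that underside
- plug_b: the like plug in the middle bore, b
- plug_c: the like plug in bore c
- rod: ejector rod, 250 g, hanging by its collar in the stand: steel shaft 26 mm diameter reaching 86 mm down from the collar; collar 48 mm diameter, 6 mm thick; above it a square maple handle 26 x 26 mm (sides along its x, y), 50 mm high. Origin: centre of the collar's underside, z up. On a seated plug the collar stays 76 mm above the bore's mouth. More than 40 N on a plug is forcing
- stand: dark wooden block 80 x 80 x 95 mm, fixed, with a vertical 34 mm through bore at its centre that holds the rod. Origin: centre of its underside; z up
- ken: bystander: stained wooden kendama handle with cross piece, 170 mm long, 40 mm high, lying on the bench beyond the block; origin on its axis
- tama_center (a point): bystander: centre of a white 60 mm ball that rests on a low cork ring
- stone: bystander: clay polishing stone 60 x 95 x 28 mm, on the bench to the left of the block (+y); origin at the centre of its underside

How it is judged:
On the way, in this order (a step that is already met when the one before it is completed fails the run):
1. the rod is lifted clear out of its stand (z of rod in the frame of stand above 0.185 m), for 0.1 s.
2. the free plug is driven out of the bottom of its bore (z of any of plug_a, plug_b, plug_c in the frame of guide below 0.055 m), for 0.1 s.
At the end, for the whole second after the job is handed in: One plug at rest in the tray (centre under 55 mm above the bench, within 120 mm of the guide's centre), the other two seated (sunk or shifted under 10 mm), the released rod still and upright (0.08 rad) in the emptied bore, its collar's underside within 9 mm of the mouth (((z of plug_a in the frame of guide below 0.055 m and horizontal distance between plug_a and guide below 0.12 m and distance between rod and bore_a below 0.009 m and z of each of plug_b, plug_c in the frame of guide above 0.105 m and horizontal distance between plug_b and bore_b below 0.01 m and horizontal distance between plug_c and bore_c below 0.01 m) or (z of plug_b in the frame of guide below 0.055 m and horizontal distance between plug_b and guide below 0.12 m and distance between rod and bore_b below 0.009 m and z of each of plug_a, plug_c in the frame of guide above 0.105 m and horizontal distance between plug_a and bore_a below 0.01 m and horizontal distance between plug_c and bore_c below 0.01 m) or (z of plug_c in the frame of guide below 0.055 m and horizontal distance between plug_c and guide below 0.12 m and distance between rod and bore_c below 0.009 m and z of each of plug_a, plug_b in the frame of guide above 0.105 m and horizontal distance between plug_a and bore_a below 0.01 m and horizontal distance between plug_b and bore_b below 0.01 m)) and angle between rod's own z axis and vertical below 0.08 rad and linear speed of rod below 0.03 m/s and linear speed of each of plug_a, plug_b, plug_c below 0.05 m/s); the robot touches nothing.
It fails at once if a plug is forced: pressed by the rod with more than 40 N (contact force between rod and plug_a above 40 N or contact force between rod and plug_b above 40 N or contact force between rod and plug_c above 40 N).
It fails at once if the ken, the ball or the polishing stone is moved by more than 30 mm (distance of any of ken, tama_center, stone from where it was at the start of the episode above 0.03 m).
It also fails if it takes over 64 s, if anything falls off the work surface, if the arm or the gripper's body presses on something with over 40 N, if the wrist force passes 120 N, or if a joint passes its speed limit or range.

### The arm

A 6-joint arm with a two-finger parallel gripper is mounted at the origin on the work surface. World frame = base frame: x ahead of the robot, y to its left, z up, the work surface at z = 0. Lengths are in m, angles in rad, forces in N, time in s.
With the tool pointing down it reaches from about 0.3 to 0.75 m from the base axis. Payload 8.5 kg.
Tool frame: the origin (TCP) lies at the very end of the fingers, on their centre line; the grasp point (between the pads) lies manip.grip_point_offset behind it (manip.grip_point_offset is the distance from the TCP to the grasp point, in m); z points along the fingers, y is the direction in which the jaws open and shut (so a half turn about z gives the same grasp; the last joint's range is limited). The gripper opens to 88 mm and grips with 3 to 60 N. Pads are 18 mm wide; open, the fingers measure 123 mm over their backs; the gripper's body (75 mm by 187 mm) begins 45 mm behind the grasp point.
Start: joints at [0.954, 0.381, 1.297, -0, 1.464, -0.215], TCP at [0.215, 0.506, 0.239] pointing down, gripper open.
Joint ranges: [-3.11, 3.11], [-0.89, 2.33], [0.22, 2.48], [-1.42, 4.56], [0.17, 2.85], [-2.88, 2.88]. Speed limits (rad/s): [2.39, 2.39, 3.14, 3.14, 3.14, 3.14].

### API

Orientations are given as a 3x3 rotation matrix whose columns are the frame's x, y, z axes.
In Python, from workcell import manip gives the robot as it stands.
- The arm moves only by the tool play_rows, never from a script. Its argument "targets" is text: rows parted by semicolons, each of 7 numbers parted by spaces: the shift along the world's x, y, z in units of 120 mm (1.0 is 120 mm), then the turn, a rotation vector about the world's x, y, z in units of 45 degrees (1.0 is 45 degrees), then the opening, from 0 (shut) to 1 (fully open). A call has 1 to 20 rows; each row shifts and turns the commanded pose from where the row before left it; what a row does not reach is not made up. A row lasts 1/12 s, in which the tool goes at most 41.7 mm and 7.16 degrees, less where a joint would pass 70% of its speed; a pose out of reach is approached as far as the arm can. A call with a number of a shift or a turn outside -1 to 1 is refused whole. A call with a gripper value outside its range is refused whole. The fingers move at their own pace and stop on an object; the grip force is fixed at half the most. Time passes only in rows, so rows that do not move let the fingers close. It gives the time, the measured TCP pose, the force and the opening at its end, in the units of the state.
- manip.sense(): the state, without advancing time (a new reading comes with each control period).
- manip.get_image(name): name is "side" or "top"; returns (picture, depth): 400x640x3 uint8, blue, green, red; 400x640 float32, m along the optical axis (not along the pixel's ray), 0 where there is no reading.
- manip.get_calibration(name): a dict with "vfov" (degrees; the focal length in pixels is half the picture's height over the tangent of half this angle, whatever the lens; pixels are square), "cx", "cy" (the principal point, pixels), "dist" ([k1, k2, p1, p2, k3] as OpenCV has them; the pictures are not rectified), "rvec" (rotation vector, rad) and "tvec" (3), from world to camera coordinates, as OpenCV has them. Camera axes: x right, y down, z forward; pixel columns grow to the right and rows downward; lengths in m; the calibration is good to about 2 mm. A picture is of the moment at which its call begins. get_calibration takes no time and is no camera call.
- manip.sign_off(): hands the job in, once; it reports no verdict.
Trained networks look in the newest picture that a camera, given by its name, has taken for a name from the list of things; names that differ only in an ending like _2 or _b are one class to them, and where a whole thing is asked for, a point or a joint stands for the part that bears it (a point fixed in the world has none). Each returns a list of dicts, best first, with "p" (0 to 1); they miss things now and then, are a little off and sometimes report something else, mostly with a low value. They report only what shows in the picture. A call takes as long as a camera call.
- manip.look_for(camera, thing): "xy" ([column, row] in pixels, amid what is visible of it).
- manip.regions_of(camera, thing): "mask" (400x640 bool, what is visible of it) and "xy" ([column, row] in pixels, amid what is visible of it).
- manip.tip_of(camera, thing): "xy" ([column, row] in pixels: a listed point, or the origin of a listed thing).
The state is a dict: "t": time; "joint_pos": joint angles; "dq": joint speeds; "joint_efforts": joint torques, N m; "ee_pos": TCP position; "ee_rot": TCP orientation; "wrist_force": force on the tool from outside, world axes, zero at the start; "torque": the same for the moment, N m; "width": finger opening in m.
Only numpy, scipy, OpenCV 4.12 (cv2) and the standard library are available. Lean on these libraries where they do the work, as an engineer would, in place of code of your own. Each camera call takes 0.05 s, during which the arm holds its last target. There are 200 camera calls.

## Working session

There is one attempt and no reset: what is moved stays moved. The work goes in short steps, Python scripts to look and compute and a tool call to move; the robot and the scene stay as the last step left them, time stands still between calls to the robot, and variables do not carry over. Pictures are saved under pics/ and viewed, about 8 in all and at most 12, crops included, and the job is handed in when it is done.

Besides the shell and the picture viewer there is one more tool, called after ">>>" by a JSON object that holds its "api" and its "payload". play_rows: Moves the arm, as the interface text tells. Its arguments: {"type":"object","properties":{"targets":{"type":"string"}},"required":["targets"]}

```bash
ls; mkdir -p pics
python3 - <<'E'
from workcell import manip
import cv2,numpy as np
print(manip.grip_point_offset)
for n in("side","top"):
    p,d=manip.get_image(n);cv2.imwrite(f"pics/{n}0.png",p);np.save(f"{n}0.npy",d)
    print(n,manip.get_calibration(n))
    for t in("rod","stand","guide","bore_a","bore_b","bore_c","plug_a"):
        try: print(t,[(np.round(r["xy"],1).tolist(),round(r["p"],2)) for r in manip.tip_of(n,t)][:4])
        except Exception as e: print(t,e)
s=manip.sense();print(s)
E
```

```text
pics
0.0187
side {'vfov': 46.19751249154247, 'cx': 321.217556315299, 'cy': 199.7708433389443, 'dist': array([-0.0268084,  0.       ,  0.       ,  0.       ,  0.       ]), 'rvec': array([ 0.62010724, -2.73731438,  0.98282991]), 'tvec': array([0.59335413, 0.22504797, 1.17413865])}
rod [([399.1, 158.5], 0.76)]
stand [([397.5, 182.9], 0.94)]
guide [([331.9, 255.8], 0.66)]
bore_a [([326.7, 258.0], 0.93), ([347.6, 239.6], 0.75), ([362.8, 224.5], 0.64)]
bore_b [([326.7, 258.0], 0.93), ([347.6, 239.6], 0.75), ([362.8, 224.5], 0.64)]
bore_c [([326.7, 258.0], 0.93), ([347.6, 239.6], 0.75), ([362.8, 224.5], 0.64)]
plug_a [([278.5, 208.3], 0.63), ([331.2, 265.3], 0.61), ([345.9, 250.0], 0.46), ([362.5, 235.9], 0.45)]
top {'vfov': 57.32087789232075, 'cx': 319.70814171125767, 'cy': 203.79488657628696, 'dist': array([0.01261744, 0.        , 0.        , 0.        , 0.        ]), 'rvec': array([ 2.17570416, -2.12466304,  0.07858185]), 'tvec': array([0.07372326, 0.64230365, 0.92033069])}
rod [([427.2, 270.6], 0.8), ([280.4, 258.1], 0.64)]
stand [([414.2, 265.7], 0.56)]
guide [([282.8, 256.6], 0.93)]
b
[... 414 characters left out ...]
38274e+00, -3.67293040e-05,
        1.46360150e+00, -2.15319920e-01]), 'dq': array([ 0.00106217,  0.00193095,  0.00051657, -0.00120586,  0.00069853,
        0.00020646]), 'joint_efforts': array([ 8.44063215e-04, -4.37782323e+01, -2.24717367e+01,  7.13873701e-02,
        3.13660456e-02,  1.83211517e-05]), 'ee_pos': array([0.21509087, 0.50618542, 0.238742  ]), 'ee_rot': array([[-9.20371645e-01,  3.91044798e-01,  2.14780484e-05],
       [ 3.91044797e-01,  9.20371645e-01, -3.28371989e-05],
       [-3.26086026e-05, -2.18235477e-05, -9.99999999e-01]]), 'wrist_force': array([ 0.81675954, -0.79634645,  0.13559664]), 'torque': array([0.0331383 , 0.00644418, 0.04875206]), 'width': 0.08808478341140125}
```

```bash
cat > h.py <<'E'
from workcell import manip
import cv2,numpy as np
def cam(n):
    c=manip.get_calibration(n);f=200/np.tan(np.radians(c["vfov"]/2))
    K=np.array([[f,0,c["cx"]],[0,f,c["cy"]],[0,0,1.]]);R=cv2.Rodrigues(c["rvec"])[0]
    return K,c["dist"],R,np.array(c["tvec"]).ravel(),c["rvec"]
def atz(n,xy,z):
    K,D,R,t,_=cam(n);u=cv2.undistortPoints(np.array(xy,float).reshape(-1,1,2),K,D).reshape(-1,2)
    r=np.c_[u,np.ones(len(u))]@R;o=-R.T@t
    return o+r*((z-o[2])/r[:,2])[:,None]
def cloud(n,d,m=None):
    K,D,R,t,_=cam(n);v,u=np.nonzero((d>0)&(True if m is None else m))
    q=cv2.undistortPoints(np.c_[u,v].astype(float).reshape(-1,1,2),K,D).reshape(-1,2)
    return (np.c_[q,np.ones(len(q))]*d[v,u][:,None]-t)@R
def tri(a,b): # side px, top px
    P=[];U=[]
    for n,x in(("side",a),("top",b)):
        K,D,R,t,_=cam(n);P.append(np.c_[R,t]);U.append(cv2.undistortPoints(np.array(x,float).reshape(1,1,2),K,D).reshape(2,1))
    X=cv2.triangulatePoints(P[0],P[1],U[0],U[1]).ravel();return X[:3]/X[3]
def proj(n,X):
    K,D,R,t,rv=cam(n);return cv2.projectPoints(np.array(X,float).reshape(-1,1,3),rv,t,K,D)[0].reshape(-1,2)
def rect(P):
    return cv2.minAreaRect((P[:,:2]*1000).astype(np.float32))
E
python3 - <<'E'
from h import *
for n in("side","top"):
    C=cloud(n,np.load(n+"0.npy"))
    np.save(n+"c.npy",C)
print("bores side",atz("side",[[326.7,258],[347.6,239.6],[362.8,224.5]],.155).round(4))
print("bores top",atz("top",[[243.3,251.5],[271.2,255.1],[299.7,268.9]],.155).round(4))
print("stand",atz("side",[[397.5,182.9]],0).round(4),atz("top",[[414.2,265.7]],0).round(4))
print("rod",tri([399.1,158.5],[427.2,270.6]),atz("side",[[399.1,158.5]],.095),atz("top",[[427.2,270.6]],.095))
C=np.load("topc.npy")
near=(C[:,0]>.25)&(C[:,0]<.85)
for z0,z1 in((.148,.162),(.09,.1),(.1,.106),(.146,.156)):
    P=C[near&(C[:,2]>z0)&(C[:,2]<z1)];
    for k in [P]: print(z0,len(k),k.mean(0),k.min(0),k.max(0))
a=cv2.imread("pics/side0.png");b=cv2.imread("pics/top0.png");
cv2.imwrite("pics/top0b.png",cv2.resize(b,(800,500)));cv2.imwrite("pics/side0b.png",cv2.resize(a,(800,500)))
E
```

```text
bores side [[0.5205 0.2522 0.155 ]
 [0.4982 0.1856 0.155 ]
 [0.483  0.13   0.155 ]]
bores top [[0.5151 0.2552 0.155 ]
 [0.5087 0.1914 0.155 ]
 [0.4797 0.1259 0.155 ]]
stand [[ 0.4859 -0.1686  0.    ]] [[ 0.4855 -0.1633  0.    ]]
rod [ 0.4862897  -0.16798543  0.10504895] [[ 0.49412064 -0.17464054  0.095     ]] [[ 0.48002026 -0.17274271  0.095     ]]
0.148 3348 [0.49750874 0.17519675 0.15444335] [ 0.42936062 -0.18517116  0.14800118] [0.56797703 0.30047624 0.1596029 ]
0.09 892 [ 0.48618785 -0.1637392   0.09457245] [ 0.43312376 -0.21901829  0.09016929] [0.56787685 0.27578785 0.09999596]
0.1 87 [ 0.49274712 -0.12704629  0.10159982] [ 0.4630965  -0.18237796  0.10001377] [0.56533771 0.26611142 0.10574401]
0.146 2884 [0.49745733 0.17039812 0.15377426] [ 0.42936062 -0.18540697  0.14600081] [0.56797703 0.30047624 0.15599958]
```

View pics/top0.png

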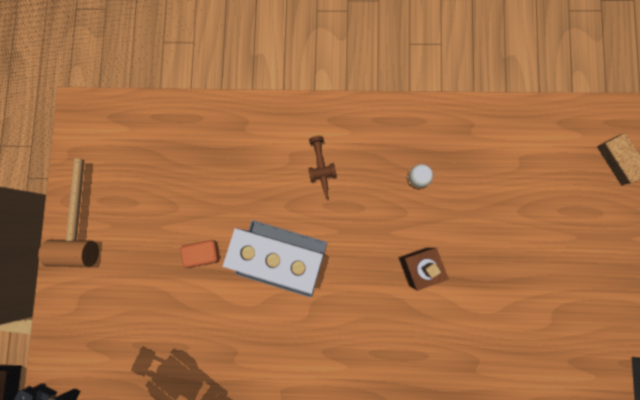

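View pics/side0.png

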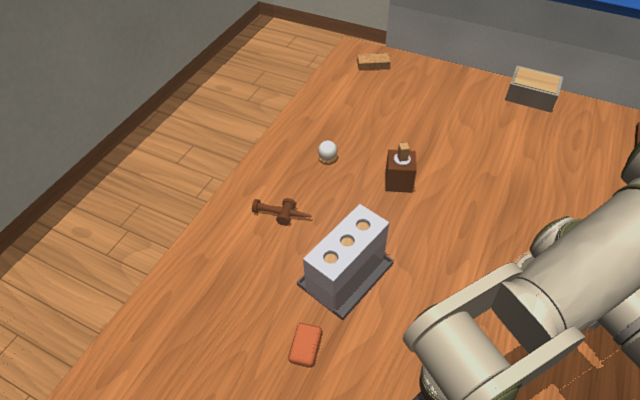

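The top view shows the block with bores at about (248,253), (273,260) and (298,268), and the stand and rod at (424,268) with the handle top at (432,270). In the side view the bores are at (330,258), (347,240) and (363,224), and the rod handle is at (404,150). Next I'll fit the geometry from the depth data.

Run:
```python
from h import *
for n in("top","side"):
    C=np.load(n+"c.npy")
    def box(x0,x1,y0,y1,z0,z1):
        return C[(C[:,0]>x0)&(C[:,0]<x1)&(C[:,1]>y0)&(C[:,1]<y1)&(C[:,2]>z0)&(C[:,2]<z1)]
    print(n)
    P=box(.4,.6,.05,.32,.150,.160);print("guide",len(P),rect(P),np.median(P[:,2]))
    P=box(.42,.56,-.23,-.1,.092,.098);print("stand",len(P),rect(P))
    P=box(.42,.56,-.23,-.1,.105,.2);print("handle",len(P),P[:,2].max(),np.median(P,0)); P=P[P[:,2]>.146];print(rect(P),len(P))
# plug colour centres in images (tan disc = plug top, 0.145)
for n,r in(("top",(225,330,225,300)),("side",(310,385,210,280))):
    b=cv2.imread(f"pics/{n}0.png").astype(int);x0,x1,y0,y1=r
    s=b[y0:y1,x0:x1];m=((s[...,2]-s[...,0]>40)&(s[...,1]>120)).astype(np.uint8)
    k,l,st,ce=cv2.connectedComponentsWithStats(m)
    for i in range(1,k):
        if 60<st[i,4]<400 : print(n,st[i],ce[i]+[x0,y0],atz(n,ce[i]+[x0,y0],.145).round(4))
```

```text
top
guide 3207 ((498.39129638671875, 189.40451049804688), (210.37548828125, 90.11784362792969), 75.0788803100586) 0.15463930928564204
stand 757 ((485.48370361328125, -170.42422485351562), (80.05010223388672, 80.28987121582031), 20.618375778198242)
handle 205 0.15320462906425547 [ 0.48696273 -0.16667203  0.14877556]
((485.76519775390625, -170.32308959960938), (26.007404327392578, 26.277265548706055), 35.91618347167969) 139
side
guide 2604 ((498.95745849609375, 186.4493865966797), (213.05239868164062, 92.4002914428711), 74.99483489990234) 0.15538857168889755
stand 344 ((485.49481201171875, -173.4169464111328), (80.60250091552734, 85.81291198730469), 19.580211639404297)
handle 196 0.15724367025042046 [ 0.48348527 -0.16589074  0.13810112]
((484.5520935058594, -172.2400665283203), (25.394948959350586, 29.77196502685547), 33.25400924682617) 72
top [ 72   6  33   4 101] [313.24752475 232.36633663] [[0.5625 0.0982 0.145 ]]
top [ 17  21  13  14 133] [247.96240602 252.41353383] [[0.513  0.2468 0.145 ]]
top [ 42  29  13  13 139] [272.9352518 259.9352518] [[0.4975 0.1886 0.145 ]]
top [ 67  36  13  14 144] [298.         267.33333333] [[0.4824 0.1307 0.145 ]]
side [47 12 12  8 79] [362.41772152 225.59493671] [[0.485  0.1264 0.145 ]]
side [31 27 13  9 90] [346.87777778 241.32222222] [[0.5003 0.1844 0.145 ]]
side [14 44 14  9 98] [330.39795918 258.05102041] [[0.5156 0.2429 0.145 ]]
```

>>> {"api": "play_rows", "payload": {"targets": "0.113 -0.282 0 0 0 -0.035 1;0.113 -0.282 0 0 0 -0.035 1;0.113 -0.282 0 0 0 -0.035 1;0.113 -0.282 0 0 0 -0.035 1;0.113 -0.282 0 0 0 -0.035 1;0.113 -0.282 0 0 0 -0.035 1;0.113 -0.282 0 0 0 -0.035 1;0.113 -0.282 0 0 0 -0.035 1;0.113 -0.282 0 0 0 -0.035 1;0.113 -0.282 0 0 0 -0.035 1;0.113 -0.282 0 0 0 -0.035 1;0.113 -0.282 0 0 0 -0.035 1;0.113 -0.282 0 0 0 -0.035 1;0.113 -0.282 0 0 0 -0.035 1;0.113 -0.282 0 0 0 -0.035 1;0.113 -0.282 0 0 0 -0.035 1;0.113 -0.282 0 0 0 -0.035 1;0.113 -0.282 0 0 0 -0.035 1;0.113 -0.282 0 0 0 -0.035 1;0.113 -0.282 0 0 0 -0.035 1"}}

```text
t: 2.47
ee_pos: [0.4866, -0.1726, 0.2388]
ee_rot: [[-0.579, 0.815, 0.0], [0.815, 0.579, -0.0], [-0.0, 0.0, -1.0]]
wrist_force: [0.9, 0.7, -0.5]
width: 0.0882
```

>>> {"api": "play_rows", "payload": {"targets": "-0.008 0.01 -0.2 0 0 0 1;0 0 -0.2 0 0 0 1;0 0 -0.2 0 0 0 1;0 0 -0.2 0 0 0 1;0 0 -0.15 0 0 0 1;0 0 -0.1 0 0 0 1;0 0 -0.04 0 0 0 1;0 0 0 0 0 0 0;0 0 0 0 0 0 0;0 0 0 0 0 0 0;0 0 0 0 0 0 0;0 0 0 0 0 0 0;0 0 0 0 0 0 0"}}

```text
t: 3.55
ee_pos: [0.4854, -0.1695, 0.1084]
ee_rot: [[-0.58, 0.814, 0.001], [0.814, 0.58, -0.0], [-0.001, 0.0, -1.0]]
wrist_force: [0.8, -0.1, -0.3]
width: 0.0503
```

>>> {"api": "play_rows", "payload": {"targets": "0 0 0 0 0 0 0;0 0 0 0 0 0 0;0 0 0 0 0 0 0;0 0 0 0 0 0 0;0 0 0 0 0 0 0;0 0 0 0 0 0 0;0 0 0.05 0 0 0 0;0 0 0.12 0 0 0 0;0 0 0.2 0 0 0 0;0 0 0.25 0 0 0 0;0 0 0.25 0 0 0 0;0 0 0.25 0 0 0 0;0 0 0.2 0 0 0 0;0 0 0.08 0 0 0 0;0 0 0 0 0 0 0;0 0 0 0 0 0 0"}}

```text
t: 4.88
ee_pos: [0.4851, -0.1692, 0.2757]
ee_rot: [[-0.58, 0.814, -0.0], [0.814, 0.58, 0.0], [0.0, -0.0, -1.0]]
wrist_force: [-0.6, -0.0, -3.2]
width: 0.0258
```

>>> {"api": "play_rows", "payload": {"targets": "0 0.1 0 0 0 0 0;0 0.2 0 0 0 0 0;0 0.25 0 0 0 0 0;0 0.25 0 0 0 0 0;0 0.25 0 0 0 0 0;0 0.25 0 0 0 0 0;0 0.25 0 0 0 0 0;0 0.25 0 0 0 0 0;0 0.25 0 0 0 0 0;0 0.2 0 0 0 0 0;-0.01 0.16 0 0 0 0 0;-0.01 0.08 0 0 0 0 0;0 0 0 0 0 0 0;0 0 0 0 0 0 0"}}

```text
t: 6.05
ee_pos: [0.4825, 0.1294, 0.2753]
ee_rot: [[-0.581, 0.814, -0.001], [0.814, 0.581, -0.0], [0.0, -0.001, -1.0]]
wrist_force: [0.0, 0.0, -2.5]
width: 0.0259
```

Run:
```python
from h import *
p,d=manip.get_image("side");np.save("side1.npy",d)
r=manip.regions_of("side","rod");print([(x["xy"],x["p"],x["mask"].sum()) for x in r]); t=manip.tip_of("side","rod");print(t)
s=manip.sense();e=s["ee_pos"];print(e,s["wrist_force"])
# cloud of shaft
C=cloud("side",d,r[0]["mask"]);
S=C[(C[:,2]>.18)&(C[:,2]<.255)&(np.hypot(*(C[:,:2]-e[:2]).T)<.04)]
print(len(S))
if len(S)>20:
    for a,b in((.18,.2),(.2,.22),(.22,.245)):
        Q=S[(S[:,2]>a)&(S[:,2]<b)];print(a,len(Q),Q.mean(0).round(4))
    from scipy.optimize import least_squares
    f=least_squares(lambda q:np.hypot(S[:,0]-q[0]-q[2]*(S[:,2]-.18),S[:,1]-q[1]-q[3]*(S[:,2]-.18))-.013,[e[0],e[1],0,0],loss="soft_l1",f_scale=.002)
    print("axis at z.18",f.x)
cv2.imwrite("pics/side1.png",cv2.resize(p[100:320,240:460],None,fx=2.7,fy=2.7,interpolation=2))
```

```text
[([363.7, 198.8], 0.76, np.int64(528)), ([397.5, 182.5], 0.52, np.int64(498))]
[{'xy': [365.8, 193.9], 'p': 0.6}, {'xy': [396.6, 182.0], 'p': 0.17}]
[0.48301388 0.12843133 0.2757463 ] [ 0.08125047 -0.18983934 -2.56426283]
207
0.18 58 [0.4807 0.134  0.1901]
0.2 59 [0.4796 0.1343 0.2101]
0.22 79 [0.48   0.1338 0.2325]
axis at z.18 [ 0.48342416  0.12435263  0.00683517 -0.00129523]
```

View pics/side1.png

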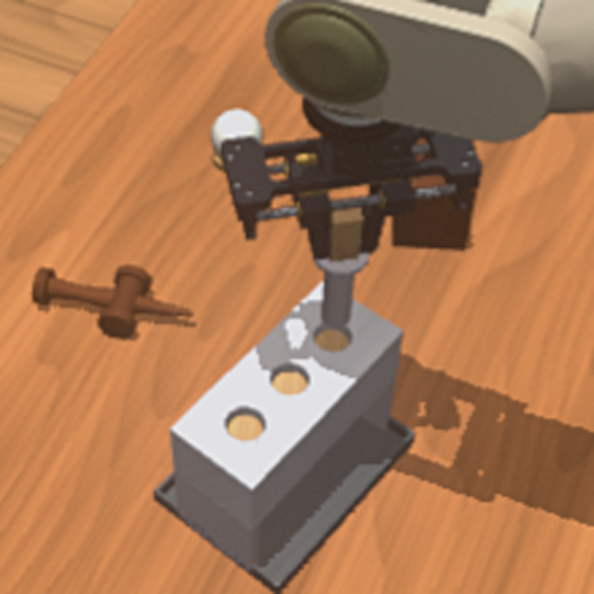

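Relative to bore c the rod sits about 3.5 mm low in y. I'll correct that and lower the tip to just above the plug top.

>>> {"api": "play_rows", "payload": {"targets": "0.003 0.03 0 0 0 0 0;0 0 -0.05 0 0 0 0;0 0 -0.06 0 0 0 0;0 0 -0.05 0 0 0 0;0 0 -0.03 0 0 0 0;0 0 -0.02 0 0 0 0;0 0 0 0 0 0 0"}}

```text
t: 6.78
ee_pos: [0.4831, 0.1329, 0.2501]
ee_rot: [[-0.58, 0.814, -0.001], [0.814, 0.58, -0.0], [0.001, -0.001, -1.0]]
wrist_force: [-0.5, 0.4, -2.0]
width: 0.0259
```

>>> {"api": "play_rows", "payload": {"targets": "0 0 -0.01 0 0 0 0;0 0 -0.01 0 0 0 0;0 0 0 0 0 0 0"}}

```text
t: 7.03
ee_pos: [0.4833, 0.133, 0.2483]
ee_rot: [[-0.58, 0.814, 0.0], [0.814, 0.58, 0.0], [-0.0, 0.0, -1.0]]
wrist_force: [-0.0, 0.3, -3.3]
width: 0.0258
```

>>> {"api": "play_rows", "payload": {"targets": "0 0 -0.007 0 0 0 0;0 0 -0.005 0 0 0 0;0 0 0 0 0 0 0"}}

```text
t: 7.28
ee_pos: [0.4833, 0.133, 0.2469]
ee_rot: [[-0.58, 0.814, -0.0], [0.814, 0.58, 0.0], [0.0, -0.0, -1.0]]
wrist_force: [0.7, 0.4, -3.6]
width: 0.0258
```

>>> {"api": "play_rows", "payload": {"targets": "0 0 -0.005 0 0 0 0;0 0 -0.005 0 0 0 0;0 0 0 0 0 0 0"}}

```text
t: 7.53
ee_pos: [0.4833, 0.133, 0.2456]
ee_rot: [[-0.58, 0.814, -0.0], [0.814, 0.58, 0.0], [0.0, -0.0, -1.0]]
wrist_force: [-0.1, -0.1, -2.4]
width: 0.0258
```

>>> {"api": "play_rows", "payload": {"targets": "0 0 -0.005 0 0 0 0;0 0 -0.004 0 0 0 0;0 0 0 0 0 0 0"}}

```text
t: 7.78
ee_pos: [0.4833, 0.133, 0.2445]
ee_rot: [[-0.58, 0.814, -0.0], [0.814, 0.58, -0.0], [0.0, -0.0, -1.0]]
wrist_force: [1.0, -1.1, -2.4]
width: 0.0258
```

>>> {"api": "play_rows", "payload": {"targets": "0 0 -0.003 0 0 0 0;0 0 -0.002 0 0 0 0;0 0 0 0 0 0 0"}}

```text
t: 8.03
ee_pos: [0.4833, 0.133, 0.244]
ee_rot: [[-0.58, 0.814, -0.0], [0.814, 0.58, 0.0], [0.0, -0.0, -1.0]]
wrist_force: [0.4, -0.2, -2.4]
width: 0.0259
```

>>> {"api": "play_rows", "payload": {"targets": "0 0 -0.003 0 0 0 0;0 0 -0.002 0 0 0 0;0 0 0 0 0 0 0"}}

```text
t: 8.28
ee_pos: [0.4834, 0.133, 0.2439]
ee_rot: [[-0.58, 0.814, 0.001], [0.814, 0.58, 0.0], [-0.0, 0.001, -1.0]]
wrist_force: [-1.0, -0.2, 3.4]
width: 0.0259
```

>>> {"api": "play_rows", "payload": {"targets": "0 0 -0.003 0 0 0 0;0 0 -0.002 0 0 0 0;0 0 0 0 0 0 0"}}

```text
t: 8.53
ee_pos: [0.4835, 0.133, 0.2438]
ee_rot: [[-0.58, 0.814, 0.002], [0.814, 0.58, 0.0], [-0.001, 0.001, -1.0]]
wrist_force: [-1.0, -0.0, 6.9]
width: 0.0258
```

>>> {"api": "play_rows", "payload": {"targets": "0 0 -0.003 0 0 0 0;0 0 -0.002 0 0 0 0;0 0 0 0 0 0 0"}}

```text
t: 8.78
ee_pos: [0.4837, 0.133, 0.2438]
ee_rot: [[-0.58, 0.814, 0.003], [0.814, 0.58, 0.0], [-0.002, 0.002, -1.0]]
wrist_force: [-2.3, 0.2, 10.9]
width: 0.0259
```

>>> {"api": "play_rows", "payload": {"targets": "0 0 -0.003 0 0 0 0;0 0 -0.003 0 0 0 0;0 0 0 0 0 0 0;0 0 0 0 0 0 0"}}

```text
t: 9.12
ee_pos: [0.4838, 0.133, 0.2437]
ee_rot: [[-0.58, 0.814, 0.004], [0.814, 0.58, 0.0], [-0.002, 0.003, -1.0]]
wrist_force: [-2.8, -0.3, 15.9]
width: 0.026
```

Bore c doesn't give at about 18 N, so it's seized. Moving to bore b.

>>> {"api": "play_rows", "payload": {"targets": "0 0 0.04 0 0 0 0;0 0 0.1 0 0 0 0;0 0 0.1 0 0 0 0;0 0 0.05 0 0 0 0;0.02 0.08 0 0 0 0 0;0.04 0.16 0 0 0 0 0;0.04 0.16 0 0 0 0 0;0.029 0.083 0 0 0 0 0;0 0 0 0 0 0 0;0 0 -0.04 0 0 0 0;0 0 -0.08 0 0 0 0;0 0 -0.07 0 0 0 0;0 0 -0.03 0 0 0 0;0 0 -0.015 0 0 0 0;0 0 0 0 0 0 0"}}

```text
t: 10.37
ee_pos: [0.4986, 0.1906, 0.2476]
ee_rot: [[-0.58, 0.815, -0.001], [0.815, 0.58, -0.0], [0.0, -0.001, -1.0]]
wrist_force: [-0.7, 0.1, -1.8]
width: 0.0261
```

>>> {"api": "play_rows", "payload": {"targets": "0 0 -0.01 0 0 0 0;0 0 -0.01 0 0 0 0;0 0 -0.005 0 0 0 0;0 0 0 0 0 0 0"}}

```text
t: 10.7
ee_pos: [0.4988, 0.1909, 0.2451]
ee_rot: [[-0.58, 0.814, 0.0], [0.814, 0.58, -0.0], [-0.0, 0.0, -1.0]]
wrist_force: [-0.5, -0.5, -3.0]
width: 0.0258
```

>>> {"api": "play_rows", "payload": {"targets": "0 0 -0.004 0 0 0 0;0 0 -0.004 0 0 0 0;0 0 0 0 0 0 0"}}

```text
t: 10.95
ee_pos: [0.4987, 0.1909, 0.2441]
ee_rot: [[-0.58, 0.814, -0.0], [0.814, 0.58, -0.0], [0.0, -0.0, -1.0]]
wrist_force: [-0.2, 0.1, -2.4]
width: 0.0256
```

>>> {"api": "play_rows", "payload": {"targets": "0 0 -0.003 0 0 0 0;0 0 -0.003 0 0 0 0;0 0 0 0 0 0 0"}}

```text
t: 11.2
ee_pos: [0.4989, 0.191, 0.2439]
ee_rot: [[-0.58, 0.814, 0.001], [0.814, 0.58, 0.0], [-0.0, 0.001, -1.0]]
wrist_force: [-1.0, 0.5, 1.4]
width: 0.0256
```

>>> {"api": "play_rows", "payload": {"targets": "0 0 -0.003 0 0 0 0;0 0 -0.003 0 0 0 0;0 0 0 0 0 0 0"}}

```text
t: 11.45
ee_pos: [0.499, 0.191, 0.2438]
ee_rot: [[-0.58, 0.814, 0.002], [0.814, 0.58, 0.0], [-0.001, 0.002, -1.0]]
wrist_force: [-0.6, -0.3, 7.7]
width: 0.0257
```

>>> {"api": "play_rows", "payload": {"targets": "0 0 -0.003 0 0 0 0;0 0 -0.003 0 0 0 0;0 0 0 0 0 0 0"}}

```text
t: 11.7
ee_pos: [0.4991, 0.191, 0.2438]
ee_rot: [[-0.58, 0.814, 0.003], [0.814, 0.58, 0.0], [-0.001, 0.003, -1.0]]
wrist_force: [-2.0, 0.0, 12.9]
width: 0.0257
```

>>> {"api": "play_rows", "payload": {"targets": "0 0 -0.003 0 0 0 0;0 0 -0.002 0 0 0 0;0 0 0 0 0 0 0"}}

```text
t: 11.95
ee_pos: [0.4992, 0.1911, 0.2437]
ee_rot: [[-0.581, 0.814, 0.004], [0.814, 0.581, 0.001], [-0.002, 0.004, -1.0]]
wrist_force: [-3.7, -0.1, 15.4]
width: 0.0259
```

Bore b is seized too, so the free plug should be a.

>>> {"api": "play_rows", "payload": {"targets": "0 0 0.04 0 0 0 0;0 0 0.1 0 0 0 0;0 0 0.1 0 0 0 0;0 0 0.05 0 0 0 0;0.02 0.08 0 0 0 0 0;0.04 0.16 0 0 0 0 0;0.04 0.16 0 0 0 0 0;0.029 0.083 0 0 0 0 0;0 0 0 0 0 0 0;0 0 -0.04 0 0 0 0;0 0 -0.08 0 0 0 0;0 0 -0.07 0 0 0 0;0 0 -0.03 0 0 0 0;0 0 -0.015 0 0 0 0;0 0 0 0 0 0 0;0 0 -0.01 0 0 0 0;0 0 -0.01 0 0 0 0;0 0 -0.005 0 0 0 0;0 0 0 0 0 0 0"}}

```text
t: 13.53
ee_pos: [0.5142, 0.2489, 0.245]
ee_rot: [[-0.58, 0.814, 0.0], [0.814, 0.58, 0.0], [-0.0, 0.0, -1.0]]
wrist_force: [-1.1, 0.2, -2.3]
width: 0.0258
```

>>> {"api": "play_rows", "payload": {"targets": "0 0 -0.006 0 0 0 0;0 0 -0.004 0 0 0 0;0 0 -0.004 0 0 0 0;0 0 0 0 0 0 0"}}

```text
t: 13.87
ee_pos: [0.5144, 0.249, 0.2438]
ee_rot: [[-0.58, 0.814, 0.001], [0.814, 0.58, 0.0], [-0.0, 0.001, -1.0]]
wrist_force: [-1.0, 0.2, 0.3]
width: 0.026
```

>>> {"api": "play_rows", "payload": {"targets": "0 0 -0.003 0 0 0 0;0 0 -0.003 0 0 0 0;0 0 0 0 0 0 0"}}

```text
t: 14.12
ee_pos: [0.5143, 0.2489, 0.2428]
ee_rot: [[-0.58, 0.814, 0.001], [0.814, 0.58, 0.0], [-0.0, 0.001, -1.0]]
wrist_force: [-0.8, -0.5, 2.1]
width: 0.026
```

>>> {"api": "play_rows", "payload": {"targets": "0 0 -0.003 0 0 0 0;0 0 -0.003 0 0 0 0;0 0 0 0 0 0 0"}}

```text
t: 14.37
ee_pos: [0.5143, 0.2489, 0.2418]
ee_rot: [[-0.58, 0.814, 0.0], [0.814, 0.58, 0.0], [-0.0, 0.0, -1.0]]
wrist_force: [0.8, 0.3, 2.1]
width: 0.0256
```

It gives. Driving it down.

>>> {"api": "play_rows", "payload": {"targets": "0 0 -0.008 0 0 0 0;0 0 -0.01 0 0 0 0;0 0 -0.015 0 0 0 0;0 0 -0.015 0 0 0 0;0 0 -0.02 0 0 0 0;0 0 -0.02 0 0 0 0;0 0 -0.02 0 0 0 0;0 0 -0.02 0 0 0 0;0 0 0 0 0 0 0"}}

```text
t: 15.12
ee_pos: [0.5139, 0.2488, 0.2255]
ee_rot: [[-0.58, 0.814, -0.002], [0.814, 0.58, -0.0], [0.001, -0.002, -1.0]]
wrist_force: [-1.2, 0.5, -2.9]
width: 0.0259
```

>>> {"api": "play_rows", "payload": {"targets": "0 0 -0.02 0 0 0 0;0 0 -0.025 0 0 0 0;0 0 -0.025 0 0 0 0;0 0 -0.025 0 0 0 0;0 0 -0.025 0 0 0 0;0 0 -0.025 0 0 0 0;0 0 -0.025 0 0 0 0;0 0 -0.025 0 0 0 0;0 0 -0.025 0 0 0 0;0 0 -0.025 0 0 0 0;0 0 0 0 0 0 0"}}

```text
t: 16.03
ee_pos: [0.514, 0.2488, 0.1963]
ee_rot: [[-0.58, 0.814, -0.001], [0.814, 0.58, -0.0], [0.0, -0.001, -1.0]]
wrist_force: [-0.8, -0.6, -2.7]
width: 0.0261
```

>>> {"api": "play_rows", "payload": {"targets": "0 0 -0.025 0 0 0 0;0 0 -0.025 0 0 0 0;0 0 -0.025 0 0 0 0;0 0 -0.025 0 0 0 0;0 0 -0.025 0 0 0 0;0 0 -0.025 0 0 0 0;0 0 -0.025 0 0 0 0;0 0 -0.025 0 0 0 0;0 0 0 0 0 0 0"}}

```text
t: 16.78
ee_pos: [0.514, 0.2488, 0.1723]
ee_rot: [[-0.58, 0.814, -0.001], [0.814, 0.58, -0.0], [0.0, -0.001, -1.0]]
wrist_force: [-0.8, -0.2, -2.9]
width: 0.0258
```

>>> {"api": "play_rows", "payload": {"targets": "0 0 -0.01 0 0 0 0;0 0 -0.01 0 0 0 0;0 0 0 0 0 0 0;0 0 0 0 0 0 0"}}

```text
t: 17.12
ee_pos: [0.5143, 0.2489, 0.1708]
ee_rot: [[-0.58, 0.814, 0.0], [0.814, 0.58, 0.0], [-0.0, 0.0, -1.0]]
wrist_force: [0.3, -0.2, -2.0]
width: 0.0261
```

Run:
```python
from h import *
p,d=manip.get_image("side")
for k in("plug_a",): print([(np.round(x["xy"]),round(x["p"],2)) for x in manip.look_for("side",k)])
s=manip.sense();print(s["ee_pos"],s["wrist_force"])
cv2.imwrite("pics/side2.png",cv2.resize(p[120:320,250:450],None,fx=3,fy=3,interpolation=2))
```

```text
[]
[0.51428359 0.24889423 0.17080993] [-0.26277728 -0.3304979  -2.26399115]
```

View pics/side2.png

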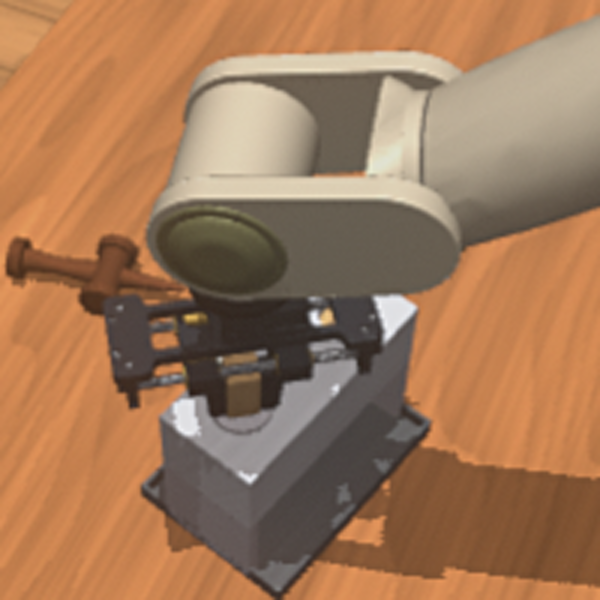

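The collar is nearly home, and the plug isn't visible under the block from this side. I'll lower gently until contact.

>>> {"api": "play_rows", "payload": {"targets": "0 0 -0.006 0 0 0 0;0 0 -0.006 0 0 0 0;0 0 -0.004 0 0 0 0;0 0 0 0 0 0 0"}}

```text
t: 17.55
ee_pos: [0.5142, 0.2489, 0.1687]
ee_rot: [[-0.58, 0.814, -0.0], [0.814, 0.58, -0.0], [0.0, -0.0, -1.0]]
wrist_force: [-0.2, 0.6, -2.6]
width: 0.0258
```

>>> {"api": "play_rows", "payload": {"targets": "0 0 -0.004 0 0 0 0;0 0 -0.004 0 0 0 0;0 0 0 0 0 0 0"}}

```text
t: 17.8
ee_pos: [0.5143, 0.2489, 0.168]
ee_rot: [[-0.58, 0.814, 0.0], [0.814, 0.58, 0.0], [-0.0, 0.0, -1.0]]
wrist_force: [-0.5, -0.9, -0.2]
width: 0.0257
```

>>> {"api": "play_rows", "payload": {"targets": "0 0 0 0 0 0 0.7;0 0 0 0 0 0 0.7;0 0 0 0 0 0 0.7;0 0 0 0 0 0 0.7;0 0 0 0 0 0 0.7;0 0 0 0 0 0 0.7;0 0 0.06 0 0 0 0.7;0 0 0.12 0 0 0 0.7;0 0 0.2 0 0 0 0.7;0 0 0.25 0 0 0 0.7;0 0 0.25 0 0 0 0.7;-0.2 0 0.1 0 0 0 0.7;-0.3 0.1 0 0 0 0 0.7;-0.3 0.1 0 0 0 0 0.7;-0.3 0.1 0 0 0 0 0.7;-0.3 0.1 0 0 0 0 0.7;-0.2 0.1 0 0 0 0 0.7;0 0 0 0 0 0 0.7"}}

```text
t: 19.3
ee_pos: [0.3184, 0.3101, 0.2867]
ee_rot: [[-0.583, 0.812, 0.001], [0.812, 0.583, 0.001], [0.001, 0.001, -1.0]]
wrist_force: [0.8, 0.6, 0.9]
width: 0.0621
```

Run:
```python
from h import *
s=manip.sense();print(s["t"],s["ee_pos"],s["width"],s["wrist_force"])
for n in("side","top"):
    p,d=manip.get_image(n)
    for k in("plug_a","rod","guide","bore_a"): print(n,k,[(np.round(x["xy"]).tolist(),round(x["p"],2)) for x in manip.tip_of(n,k)])
    C=cloud(n,d);P=C[(np.hypot(C[:,0]-.514,C[:,1]-.247)<.03)&(C[:,2]>.19)];print("handle top",P[:,2].max(),np.median(P[P[:,2]>.2],0),len(P))
    c=p[180:320,260:400] if n=="side" else p[200:310,200:350]
    cv2.imwrite(f"pics/{n}3.png",cv2.resize(c,None,fx=4,fy=4,interpolation=2))
```

```text
19.3 [0.31839777 0.31008065 0.28666378] 0.06208759161250994 [0.76074812 0.59448728 0.88167443]
side plug_a [([345.0, 247.0], 0.54), ([362.0, 233.0], 0.53)]
side rod [([332.0, 259.0], 0.89)]
side guide [([344.0, 273.0], 0.56)]
side bore_a [([326.0, 258.0], 0.74), ([350.0, 244.0], 0.73), ([365.0, 226.0], 0.59)]
handle top 0.21586545605575205 [0.51358598 0.24826912 0.20998642] 176
top plug_a [([276.0, 257.0], 0.56), ([300.0, 268.0], 0.44)]
top rod [([247.0, 255.0], 0.79)]
top guide [([282.0, 259.0], 0.91)]
top bore_a [([271.0, 256.0], 0.65), ([247.0, 253.0], 0.59), ([297.0, 271.0], 0.58)]
handle top 0.21399052324383827 [0.51518448 0.24585606 0.21029647] 174
```

View pics/side3.png

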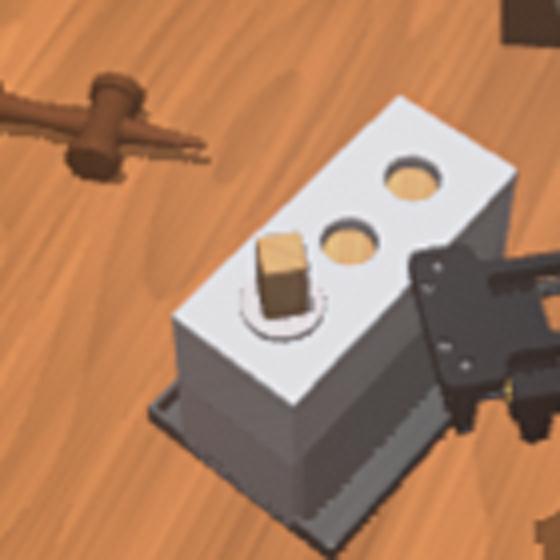

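View pics/top3.png

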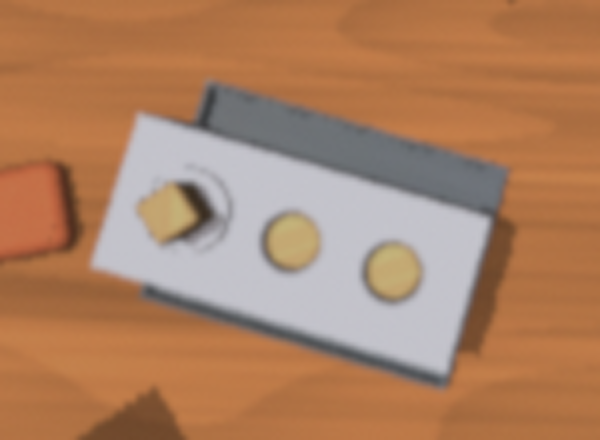

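Both views show the rod upright with its collar on the block at bore a, and plugs b and c seated. As a last check I'll look for the plug under the block in the depth data, then hand in.

Run:
```python
from h import *
for n in("side","top"):
    p,d=manip.get_image(n);C=cloud(n,d)
    q=(C[:,:2]-[.4985,.188])@np.array([[np.cos(-.262),-np.sin(-.262)],[np.sin(-.262),np.cos(-.262)]])
    m=(abs(q[:,0])<.06)&(abs(q[:,1])<.12)&(C[:,2]<.08)&(C[:,2]>.022)
    print(n,m.sum(),np.c_[q[m],C[m,2]].round(3)[::max(1,m.sum()//8)].tolist())
    for t in("ken","tama_center","stone"): print(t,[(np.round(x["xy"]).tolist(),round(x["p"],2)) for x in manip.look_for(n,t)][:1])
print(manip.sense()["t"],manip.sign_off())
```

```text
side 356 [[-0.044, -0.105, 0.078], [0.025, 0.103, 0.066], [0.026, 0.103, 0.046], [0.008, 0.104, 0.054], [0.003, 0.103, 0.043], [-0.009, 0.102, 0.041], [-0.045, 0.101, 0.074], [-0.019, 0.104, 0.025], [-0.041, 0.103, 0.026]]
ken []
tama_center [([327.0, 149.0], 0.87)]
stone [([342.0, 267.0], 0.23)]
top 18 [[0.044, 0.106, 0.072], [0.044, 0.099, 0.057], [0.043, 0.096, 0.031], [0.045, -0.1, 0.036], [0.033, -0.104, 0.038], [0.013, -0.104, 0.03], [0.001, -0.104, 0.079], [-0.011, -0.104, 0.053], [-0.03, -0.104, 0.043]]
ken [([322.0, 167.0], 0.96)]
tama_center [([420.0, 174.0], 0.93)]
stone [([201.0, 253.0], 0.92)]
the job is handed in; nothing more can be done
20.2 None
```

I drove plug a out of its bore and left the rod hanging there by its collar. The job was handed in at about 20 s, but I never saw the ejected plug itself.

**Feeling the plugs:** Plugs c and b did not move under about 18 N, so I left them. Plug a gave at low force, and I drove it down until the collar met the block.

**Last checks:**
- **Rod:** both cameras show it upright in bore a. The handle top measures 0.214–0.216 m, with an estimated 2 mm of camera error, against an expected 0.211 m with the collar fully home.
- **Plugs b and c:** both are still seated.
- **Bystanders:** the top camera found the ken, ball and stone where they were at the start. The side camera missed the ken and gave only a weak, misplaced report for the stone.
- **Ejected plug:** the block and its legs hide the tray, and the depth data showed only the legs. That the plug dropped is inferred from the rod going fully home, 16 mm past the underside, with no resistance.

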